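# Change the worn grinding wheel on the mounting arbor

## Task

The plain grinding wheel on the square-based arbor is worn small: lift off the loose steel flange above it and swap the wheel with the full-size plain one waiting on a round-footed storage post, laying parts on the rubber mat on the way. Finish with the full-size wheel fully down on the arbor, the flange back on top of it, boss up, and the worn wheel fully down on the post the full-size one came from. The wheels chip easily, so lower them, never let one drop, and leave the cup wheel, nut, compound bar and wooden block where they are.

Things in the scene. Friction and masses are not known exactly. Their poses are not given: they have to be found in the camera images.
- arbor: Wheel-mounting arbor, fixed: dark block 90 x 90 x 22 mm, on it a round steel seat, diameter 40, its flat top 38 mm above the table, then an upright shaft, diameter 16; the last 12 mm taper to diameter 6, tip 88 mm above the table. Carries the worn wheel and on it the flange at the start. Origin: centre of the block's underside, on the shaft's axis; z up.
- post: Storage post of the full-size wheel, fixed: round dark foot, diameter 90, 10 mm high; shoulder of diameter 36, its flat top (the seat) 26 mm above the table; upright shaft, diameter 16, the last 12 mm tapered to diameter 6, tip 68 mm above the table. Origin: centre of the underside, on the shaft's axis; z up. A like post, not listed, carries the cup wheel.
- mat: Black rubber mat, fixed flat on the table, 110 mm along its x, 190 mm along its y, 4 mm thick, empty at the start: the free spot. A wheel and the flange fit on it side by side along y (say 48 mm either side of the centre). Origin: centre of its underside.
- worn_wheel: Worn plain grinding wheel, off-white ring: diameter 48, thickness 25, straight bore of diameter 22 mm (3 mm of play all round on a shaft), about 85 g. At the start flat on the arbor's seat, under the flange. Origin: on the axis in the lower face; z along the axis, up at the start.
- full_wheel: Full-size plain grinding wheel, same off-white grit: diameter 63, thickness 25, straight bore of diameter 22 mm (3 mm of play all round on a shaft), about 155 g. At the start flat on the storage post's seat. Origin: on the axis in the lower face; z along the axis, up at the start.
- flange: Loose outer flange, bright steel, about 90 g: round plate of diameter 40, 6 mm thick, with a round boss of diameter 30 on it, 26 mm high in all, bore of diameter 22 through both. Lies boss up on the worn wheel, held by gravity only; the shaft ends just below the boss's top. Pinch it by the boss, above the plate. Origin: on the axis in the plate's underside; z towards the boss.
- cup_wheel: Cup-shaped grinding wheel, off-white, hollow above, diameter 44 below and 62 at its rim, 34 mm high, on the second storage post, its underside 26 mm above the table. Not part of the job: leave it. Origin: on the axis in the underside.
- nut: Dark steel ring nut, diameter 36, 14 mm high, lying on the table. Not part of the job: leave it. Origin: centre of the underside.
- bar: Brown bar of polishing compound, 120 x 45 x 40 mm (length along its x), lying on the table. Leave it. Origin: centre of the underside.
- block: Pale wooden block, 150 x 50 x 45 mm (length along its x), lying on the table. Leave it. Origin: centre of the underside.
There are look-alikes about, which are no part of the job. Leave any red look-alike of the flange alone.

How it is judged:
By the outcome, as a careful person would: the job done as asked, in the order asked, and still so for the second after the job is handed in, with the robot touching nothing.
It also fails if it takes over 141 s, if anything falls off the work surface, if the arm or the gripper's body presses on something with over 40 N, if the wrist force passes 120 N, or if a joint passes its speed limit or range.

## Robot

A 6-joint arm with a two-finger parallel gripper is mounted at the origin on the work surface. World frame = base frame: x ahead of the robot, y to its left, z up, the work surface at z = 0. Lengths are in m, angles in degrees, forces in N, time in s.
With the tool pointing down it reaches from about 0.375 to 0.9 m from the base axis. Payload 3.1 kg.
Tool frame: the origin (TCP) lies at the very end of the fingers, on their centre line; the grasp point (between the pads) lies 19 mm behind it; z points along the fingers, y is the direction in which the jaws open and shut (so a half turn about z gives the same grasp; the last joint's range is limited). The gripper opens to 87 mm and grips with 3 to 60 N. Pads are 19 mm wide; open, the fingers measure 117 mm over their backs; the gripper's body (75 mm by 190 mm) begins 51 mm behind the grasp point.
Start: joints at [58.585, 30.224, 82.088, -0, 67.689, -10.227], TCP at [0.226, 0.583, 0.223] pointing down, gripper open.
Joint ranges: [-176.69, 176.69], [-43.24, 126.21], [12.49, 139.97], [-82, 262], [0, 151.66], [-163.58, 163.58]. Speed limits (degrees/s): [159.86, 159.86, 180, 180, 180, 180].

## Interface

Orientations are given as a 3x3 rotation matrix whose columns are the frame's x, y, z axes.
In Python, from rig import bot gives the robot as it stands. The module is installed in compiled form; this text tells all that it offers.
- The arm moves only by the tool play_rows, never from a script. Its argument "targets" is a list of rows, each a list of 7 numbers: the closure, from 0 (fully open) to 1 (shut), then the shift along the world's x, y, z in m, then the turn, a rotation vector about the world's x, y, z in rad. A call has 1 to 12 rows; each row shifts and turns the commanded pose from where the row before left it; what a row does not reach is not made up. A row lasts 1/8 s, in which the tool goes at most 62.5 mm and 10.7 degrees, less where a joint would pass 70% of its speed; a pose out of reach is approached as far as the arm can. A call with a gripper value outside its range is refused whole. The fingers move at their own pace and stop on an object; the grip force is fixed at half the most. Time passes only in rows, so rows that do not move let the fingers close. It gives the time, the measured TCP pose, the force and the opening at its end, in the units of the state.
- bot.read_state(): the state, without advancing time (a new reading comes with each control period).
- bot.capture(name): name is "scene" or "top"; returns the picture (384x512x3 uint8, blue, green, red); there is no depth.
- bot.get_calibration(name): a dict with "fx", "fy", "cx", "cy" (pixels), "R" (3x3) and "t" (3): a world point X has camera coordinates R X + t. Camera axes: x right, y down, z forward; pixel columns grow to the right and rows downward; lengths in m; the calibration is good to about 2 mm. A picture is of the moment at which its call begins. get_calibration takes no time and is no camera call.
- bot.hand_in(): hands the job in, once; it reports no verdict.
The state is a dict: "time_s": time; "joint_positions": joint angles; "qvel": joint speeds; "tau": joint torques, N m; "position": TCP position; "tcp_rot": TCP orientation; "force": force on the tool from outside, world axes, zero at the start; "moment": the same for the moment, N m; "opening": opening from 0.0 (shut) to 1.0 (fully open).
Only numpy, scipy, OpenCV 4.12 (cv2) and the standard library are available. Lean on these libraries where they do the work, as an engineer would, in place of code of your own. Each camera call takes 0.05 s, during which the arm holds its last target. There are 200 camera calls.

## Working session

There is one attempt and no reset: what is moved stays moved. The work goes in short steps, Python scripts to look and compute and a tool call to move; the robot and the scene stay as the last step left them, time stands still between calls to the robot, and variables do not carry over. Pictures are saved under pics/ and viewed, about 12 in all and at most 16, crops included, and the job is handed in when it is done.

Besides the shell and the picture viewer there is one more tool, called after "Request:" by a JSON object that holds its "api" and its "payload", one argument or row to a line. play_rows: Moves the arm, as the interface text tells. Its arguments: {"type":"object","properties":{"targets":{"type":"array","items":{"type":"array","items":{"type":"number"}}}},"required":["targets"]}

```bash
mkdir -p pics; python3 - <<'E'
from rig import bot
import cv2,numpy as np
for n in("scene","top"):
    im=bot.capture(n); cv2.imwrite(f"pics/{n}0.png",im)
    c=bot.get_calibration(n); R=np.array(c["R"]);t=np.array(c["t"])
    print(n,c["fx"],c["cx"],c["cy"],(-R.T@t).round(3),R.round(3).tolist())
s=bot.read_state();print(s)
E
```

```text
scene 390.95443548782447 258.58495118436645 192.0102620253317 [ 1.064 -0.437  0.714] [[0.609, 0.793, 0.01], [0.53, -0.398, -0.749], [-0.59, 0.462, -0.662]]
top 429.0916627676232 260.4072112277271 193.71683966317067 [0.314 0.017 1.346] [[0.006, -1.0, 0.02], [-0.987, -0.009, -0.159], [0.159, -0.018, -0.987]]
{'time_s': 0.1, 'joint_positions': array([ 5.85846302e+01,  3.02752601e+01,  8.21504176e+01,  7.63400937e-04,
        6.76884800e+01, -1.02272941e+01]), 'qvel': array([ 0.06291798, -0.1543831 , -0.27571186,  0.03434868,  0.0010005 ,
        0.02388831]), 'tau': array([-5.22192186e-04, -4.40986776e+01, -1.77150840e+01,  6.34365133e-02,
        5.33846312e-02, -6.44284455e-05]), 'position': array([0.2255092 , 0.58218214, 0.22164448]), 'tcp_rot': array([[-9.32397017e-01,  3.61434230e-01, -1.04904917e-03],
       [ 3.61435567e-01,  9.32395550e-01, -1.69393400e-03],
       [ 3.65883046e-04, -1.95858269e-03, -9.99998015e-01]]), 'force': array([-0.58295676, -0.04673469, -0.21374081]), 'moment': array([-0.02949309, -0.0387139 , -0.0044224 ]), 'opening': 0.9994636450572849}
```

View pics/scene0.png

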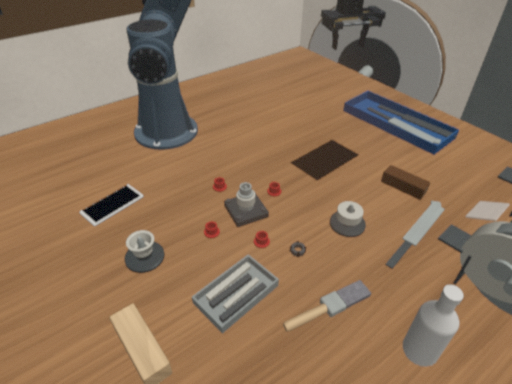

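View pics/top0.png

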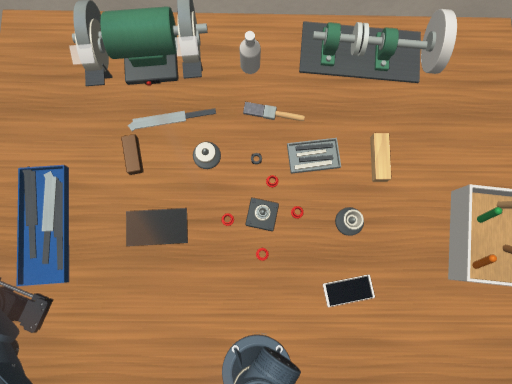

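The scene view shows the arbor with flange at about (246,195), the full wheel on its post at (349,213), the mat at (325,159) and the cup at (141,243). In the top view these are at (262,212), (206,153), (157,226) and (350,220), with four red look-alikes around the arbor. I'll enlarge the key parts next.

```bash
python3 - <<'E'
import cv2,numpy as np
s=cv2.imread("pics/scene0.png");t=cv2.imread("pics/top0.png")
f=lambda im,x,y,w,h,k:cv2.resize(im[y:y+h,x:x+w],None,fx=k,fy=k,interpolation=cv2.INTER_CUBIC)
a=f(t,185,130,100,100,4) ; b=f(t,120,200,100,100,4)
cv2.imwrite("pics/c1.png",np.hstack([f(t,185,130,50,50,8),f(t,237,187,50,50,8)]))
cv2.imwrite("pics/c2.png",np.hstack([f(s,220,175,50,50,8),f(s,325,190,50,50,8)]))
E
```

```text
(no output)
```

View pics/c1.png

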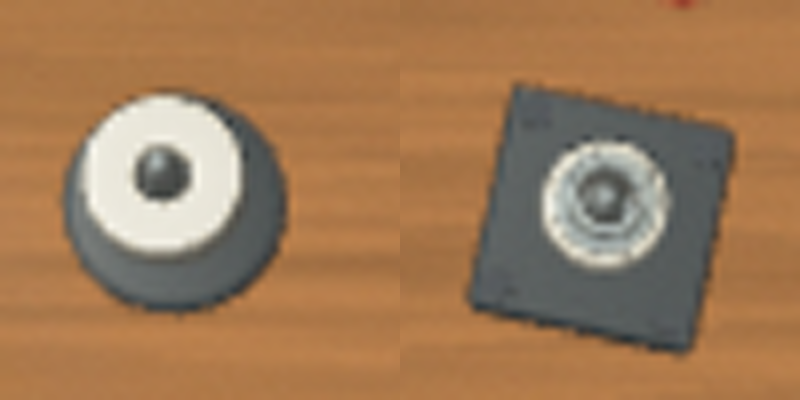

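View pics/c2.png

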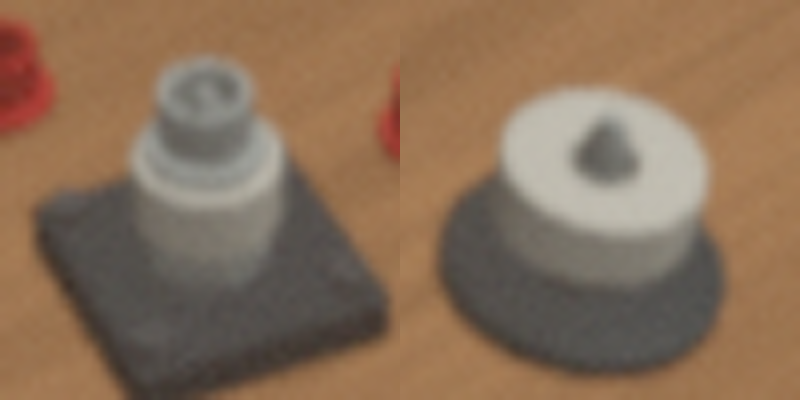

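```bash
cat >h.py <<'E'
from rig import bot
import numpy as np,cv2
def ray(n,u,v,z):
    c=bot.get_calibration(n);R=np.array(c["R"]);t=np.array(c["t"])
    C=-R.T@t;d=R.T@np.array([(u-c["cx"])/c["fx"],(v-c["cy"])/c["fy"],1]);return (C+d*(z-C[2])/d[2]).round(4)
def crop(n,X,r,k,name):
    c=bot.get_calibration(n);p=np.array(c["R"])@X+np.array(c["t"])
    u=int(c["fx"]*p[0]/p[2]+c["cx"]);v=int(c["fy"]*p[1]/p[2]+c["cy"]);x=max(u-r,0);y=max(v-r,0)
    im=bot.capture(n);o=cv2.resize(im[y:y+2*r,x:x+2*r],None,fx=k,fy=k,interpolation=cv2.INTER_CUBIC);print(n,"origin",x,y,"scale",k);return o
E
python3 - <<'E'
from h import *
for m,a in dict(fw=("top",204.9,151.3,.051),foot=("top",206.4,154.7,.01),fwS=("scene",350.1,210,.051),block=("top",261.8,213.7,.022),worn=("top",262.2,212.2,.063),bossS=("scene",245.2,185.5,.089),mat=("top",157,227,.004),m1=("top",126,210,.004),m2=("top",187,208,.004),m3=("top",188,243,.004),m4=("top",127,246,.004),
 r1=("top",272,181,.02),r2=("top",228,220,.02),r3=("top",297,212,.02),r4=("top",262,254,.02),nut=("top",256,158,.01)).items(): print(m,ray(*a))
c=bot.get_calibration
s=cv2.imread("pics/scene0.png")
E
```

```text
fw [0.6547 0.1651 0.051 ]
foot [0.6543 0.1648 0.01  ]
fwS [0.6596 0.1643 0.051 ]
block [ 0.465  -0.0128  0.022 ]
worn [ 0.4648 -0.0131  0.063 ]
bossS [ 0.4676 -0.0122  0.089 ]
mat [0.4228 0.313  0.004 ]
m1 [0.4753 0.4119 0.004 ]
m2 [0.4832 0.2218 0.004 ]
m3 [0.3739 0.2152 0.004 ]
m4 [0.3635 0.4027 0.004 ]
r1 [ 0.5689 -0.0445  0.02  ]
r2 [0.4448 0.0917 0.02  ]
r3 [ 0.4714 -0.1225  0.02  ]
r4 [ 0.3412 -0.0141  0.02  ]
nut [0.6452 0.0063 0.01  ]
```

Request:
{"api": "play_rows", "payload": {
  "targets": [
    [0,0.022,-0.054,-0.004,0,0,-0.109],
    [0,0.022,-0.054,-0.004,0,0,-0.109],
    [0,0.022,-0.054,-0.004,0,0,-0.109],
    [0,0.022,-0.054,-0.004,0,0,-0.109],
    [0,0.022,-0.054,-0.004,0,0,-0.109],
    [0,0.022,-0.054,-0.004,0,0,-0.109],
    [0,0.022,-0.054,-0.004,0,0,-0.109],
    [0,0.022,-0.054,-0.004,0,0,-0.109],
    [0,0.022,-0.054,-0.004,0,0,-0.109],
    [0,0.022,-0.054,-0.004,0,0,-0.109],
    [0,0.022,-0.054,-0.004,0,0,-0.109],
    [0,0,0,0,0,0,0]
  ]
}}

```text
time_s: 1.6
position: [0.4702, -0.0152, 0.1783]
tcp_rot: [[0.004, 1.0, 0.002], [1.0, -0.004, -0.001], [-0.001, 0.002, -1.0]]
force: [-0.7, -0.2, 0.7]
opening: 1.002
```

Request:
{"api": "play_rows", "payload": {
  "targets": [
    [0,-0.003,0.002,-0.04,0,0,0],
    [0,0,0,-0.03,0,0,0],
    [0,0,0,0,0,0,0],
    [0,0,0,0,0,0,0]
  ]
}}

```text
time_s: 2.1
position: [0.465, -0.0087, 0.1092]
tcp_rot: [[-0.003, 1.0, 0.001], [1.0, 0.003, -0.0], [-0.0, 0.001, -1.0]]
force: [0.7, 0.5, 0.3]
opening: 0.997
```

```bash
python3 - <<'E'
from h import *
s=bot.read_state();print(s["position"].round(4),s["force"].round(2))
cv2.imwrite("pics/d1.png",crop("scene",np.array([.466,-.013,.09]),35,9,0))
E
```

```text
[ 0.465  -0.0087  0.1092] [0.72 0.48 0.33]
scene origin 209 149 scale 9
```

View pics/d1.png

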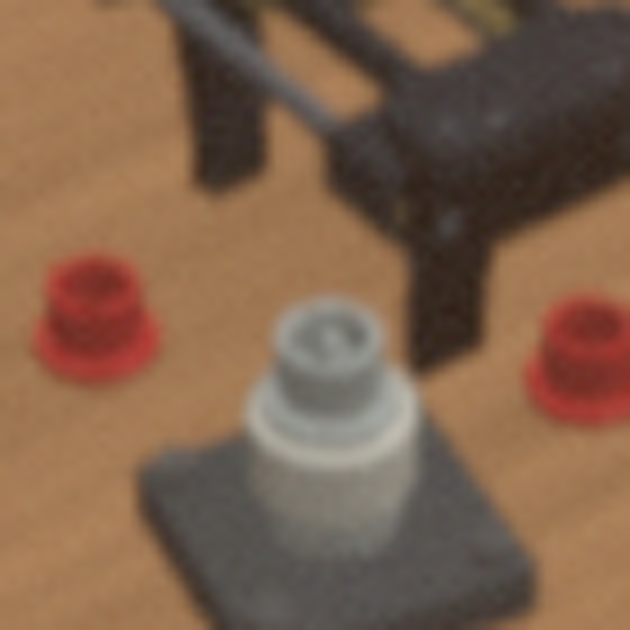

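The jaws hang above the flange boss at crop (330,330), on either side of it. I'll shift by (1,-4) mm, go down and pinch.

Request:
{"api": "play_rows", "payload": {
  "targets": [
    [0,0.001,-0.004,-0.012,0,0,0],
    [0,0,0,-0.012,0,0,0],
    [0,0,0,-0.012,0,0,0],
    [0.5,0,0,0,0,0,0],
    [0.7,0,0,0,0,0,0],
    [0.9,0,0,0,0,0,0],
    [0.9,0,0,0,0,0,0],
    [0.9,0,0,0,0,0,0],
    [0.9,0,0,0,0,0,0],
    [0.9,0,0,0,0,0,0]
  ]
}}

```text
time_s: 3.4
position: [0.4661, -0.0133, 0.0727]
tcp_rot: [[-0.002, 1.0, 0.001], [1.0, 0.002, -0.0], [-0.0, 0.001, -1.0]]
force: [0.7, 0.8, 0.0]
opening: 0.326
```

Request:
{"api": "play_rows", "payload": {
  "targets": [
    [0.9,0,0,0.01,0,0,0],
    [0.9,0,0,0.02,0,0,0],
    [0.9,0,0,0.03,0,0,0],
    [0.9,0,0,0.02,0,0,0],
    [0.9,0,0,0,0,0,0],
    [0.9,-0.005,0.034,0,0,0,0],
    [0.9,-0.007,0.049,0,0,0,0],
    [0.9,-0.008,0.056,0,0,0,0],
    [0.9,-0.008,0.056,0,0,0,0],
    [0.9,-0.007,0.049,0,0,0,0],
    [0.9,-0.005,0.034,0,0,0,0],
    [0.9,0,0,0,0,0,0]
  ]
}}

```text
time_s: 4.9
position: [0.4246, 0.2665, 0.1516]
tcp_rot: [[-0.006, 1.0, -0.001], [1.0, 0.006, -0.0], [-0.0, -0.001, -1.0]]
force: [-0.0, -0.4, -1.6]
opening: 0.326
```

```bash
python3 - <<'E'
from h import *
print(bot.read_state()["force"].round(2))
o=crop("scene",np.array([.425,.29,.06]),60,5,0)
p=crop("scene",np.array([.466,-.013,.06]),25,6,0)
q=np.zeros((600,150,3),np.uint8);q[:300]=cv2.resize(p,(150,300)) if 0 else np.vstack([cv2.resize(p,(150,150)),np.zeros((150,150,3),np.uint8)])
cv2.imwrite("pics/d2.png",np.hstack([o,cv2.resize(p,(300,600))]) if 0 else np.hstack([o,cv2.resize(crop("scene",np.array([.466,-.013,.06]),25,12,0),(600,600))])[:, :] if o.shape[0]==600 else o)
E
```

```text
[-0.03 -0.37 -1.64]
scene origin 260 85 scale 5
scene origin 219 169 scale 6
scene origin 219 169 scale 12
```

View pics/d2.png

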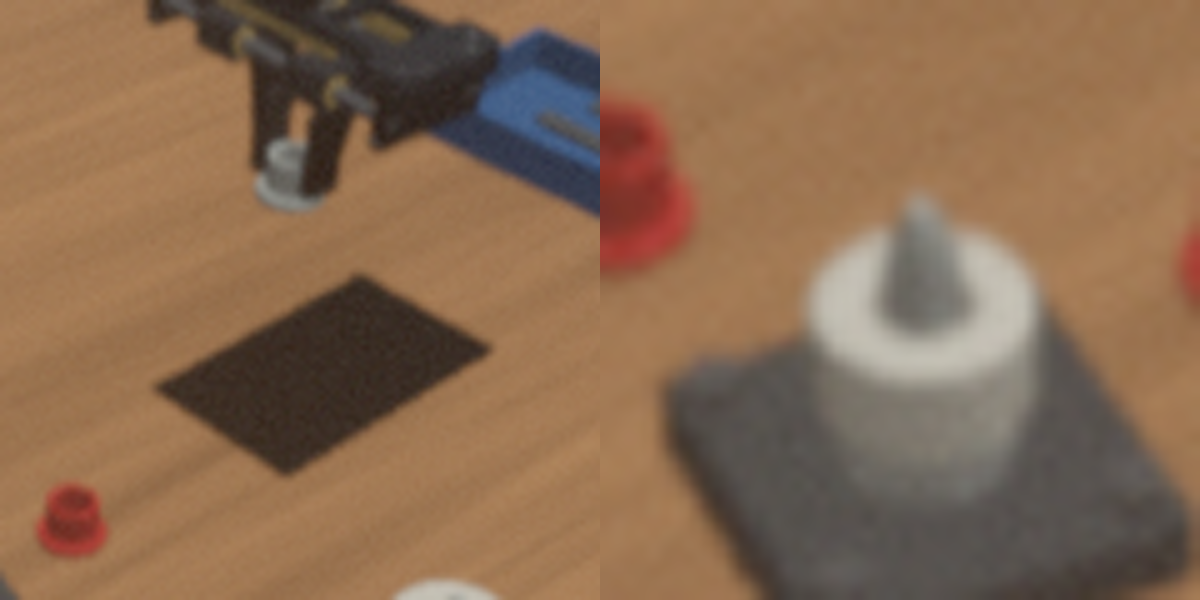

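The flange is held upright, boss up, and the worn wheel sits flat on the arbor. That picture came out at 1200 px wide, so I'll keep the next ones within the limit. Now I'll lower the flange onto the near part of the mat.

Request:
{"api": "play_rows", "payload": {
  "targets": [
    [0.9,0,0,-0.03,0,0,0],
    [0.9,0,0,-0.05,0,0,0],
    [0.9,0,0,-0.035,0,0,0],
    [0.9,0,0,-0.015,0,0,0],
    [0.9,0,0,-0.005,0,0,0],
    [0.9,0,0,-0.002,0,0,0],
    [0.9,0,0,-0.0015,0,0,0],
    [0.9,0,0,0,0,0,0],
    [0.9,0,0,0,0,0,0]
  ]
}}

```text
time_s: 6.18
position: [0.4261, 0.2649, 0.0146]
tcp_rot: [[-0.002, 1.0, 0.001], [1.0, 0.002, 0.0], [0.0, 0.001, -1.0]]
force: [-0.1, 0.0, -1.2]
opening: 0.326
```

Request:
{"api": "play_rows", "payload": {
  "targets": [
    [0.9,0,0,-0.0007,0,0,0],
    [0.9,0,0,0,0,0,0],
    [0.9,0,0,0,0,0,0]
  ]
}}

```text
time_s: 6.55
position: [0.426, 0.2649, 0.0137]
tcp_rot: [[-0.002, 1.0, 0.001], [1.0, 0.002, 0.0], [0.0, 0.001, -1.0]]
force: [-0.6, 0.5, 3.1]
opening: 0.328
```

Request:
{"api": "play_rows", "payload": {
  "targets": [
    [0.5,0,0,0,0,0,0],
    [0.3,0,0,0,0,0,0],
    [0.2,0,0,0,0,0,0],
    [0.2,0,0,0.03,0,0,0],
    [0.2,0,0,0.05,0,0,0],
    [0,0,0,0.0562,0,0,0],
    [0,0.005,-0.039,0,0,0,0],
    [0,0.007,-0.049,0,0,0,0],
    [0,0.008,-0.056,0,0,0,0],
    [0,0.008,-0.056,0,0,0,0],
    [0,0.007,-0.049,0,0,0,0],
    [0,0.005,-0.029,0,0,0,0]
  ]
}}

```text
time_s: 8.05
position: [0.4661, -0.0156, 0.1495]
tcp_rot: [[0.0, 1.0, 0.0], [1.0, -0.0, -0.0], [-0.0, 0.0, -1.0]]
force: [-0.1, 0.3, -0.0]
opening: 0.999
```

Request:
{"api": "play_rows", "payload": {
  "targets": [
    [0,0,0,-0.04,0,0,0],
    [0,0,0,-0.04,0,0,0],
    [0,0,0,-0.02,0,0,0],
    [0,0,0,-0.008,0,0,0],
    [0.3,0,0,0,0,0,0],
    [0.4,0,0,0,0,0,0],
    [0.7,0,0,0,0,0,0],
    [0.7,0,0,0,0,0,0],
    [0.7,0,0,0,0,0,0],
    [0.7,0,0,0,0,0,0]
  ]
}}

```text
time_s: 9.3
position: [0.4663, -0.0133, 0.042]
tcp_rot: [[-0.002, 1.0, 0.001], [1.0, 0.002, -0.0], [-0.0, 0.001, -1.0]]
force: [0.3, 0.8, 5.0]
opening: 0.535
```

Request:
{"api": "play_rows", "payload": {
  "targets": [
    [0.7,0,0,0.005,0,0,0],
    [0.7,0,0,0.02,0,0,0],
    [0.7,0,0,0.04,0,0,0],
    [0.7,0,0,0.035,0,0,0],
    [0.7,0,0.02,0,0,0,0],
    [0.7,-0.008,0.05,0,0,0,0],
    [0.7,-0.008,0.06,0,0,0,0],
    [0.7,-0.008,0.06,0,0,0,0],
    [0.7,-0.008,0.06,0,0,0,0],
    [0.7,-0.008,0.06,0,0,0,0],
    [0.7,-0.004,0.044,0,0,0,0],
    [0.7,0,0.02,0,0,0,0]
  ]
}}

```text
time_s: 10.8
position: [0.4207, 0.3627, 0.1413]
tcp_rot: [[-0.005, 1.0, -0.001], [1.0, 0.005, -0.0], [-0.0, -0.001, -1.0]]
force: [0.1, -0.8, -1.5]
opening: 0.542
```

Request:
{"api": "play_rows", "payload": {
  "targets": [
    [0.7,0,0,-0.03,0,0,0],
    [0.7,0,0,-0.045,0,0,0],
    [0.7,0,0,-0.035,0,0,0],
    [0.7,0,0,-0.015,0,0,0],
    [0.7,0,0,-0.005,0,0,0],
    [0.7,0,0,-0.002,0,0,0],
    [0.7,0,0,-0.001,0,0,0],
    [0.7,0,0,0,0,0,0],
    [0.7,0,0,0,0,0,0]
  ]
}}

```text
time_s: 11.92
position: [0.4221, 0.361, 0.0091]
tcp_rot: [[-0.002, 1.0, 0.001], [1.0, 0.002, 0.0], [0.0, 0.001, -1.0]]
force: [-0.1, -0.3, -1.4]
opening: 0.537
```

```bash
python3 - <<'E'
from h import *
print(bot.read_state()["force"].round(2))
cv2.imwrite("pics/d3.png",crop("scene",np.array([.425,.31,.02]),40,8,0))
E
```

```text
[-0.13 -0.33 -1.41]
scene origin 283 113 scale 8
```

View pics/d3.png

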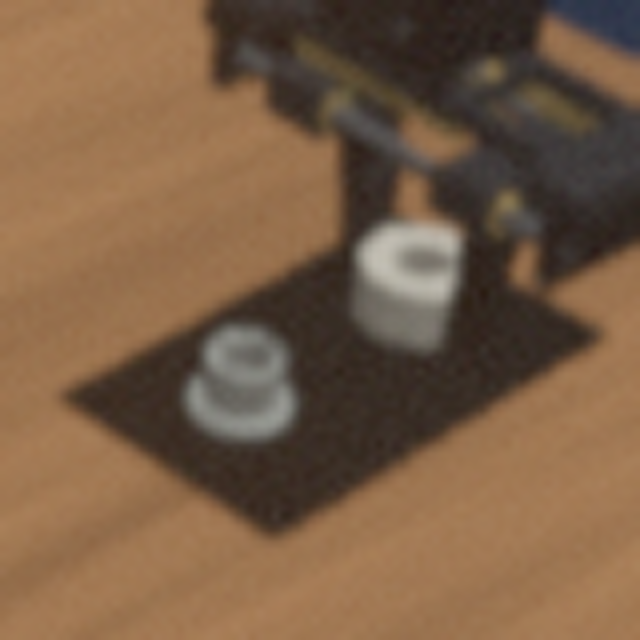

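The flange stands boss up on the mat at crop (242,385). The worn wheel is held just above the mat, upright. I'll lower to contact.

Request:
{"api": "play_rows", "payload": {
  "targets": [
    [0.7,0,0,-0.0008,0,0,0],
    [0.7,0,0,0,0,0,0],
    [0.7,0,0,0,0,0,0]
  ]
}}

```text
time_s: 12.35
position: [0.4219, 0.3609, 0.008]
tcp_rot: [[-0.002, 1.0, 0.0], [1.0, 0.002, 0.0], [0.0, 0.0, -1.0]]
force: [0.0, -0.4, 2.9]
opening: 0.537
```

Request:
{"api": "play_rows", "payload": {
  "targets": [
    [0.4,0,0,0,0,0,0],
    [0.3,0,0,0,0,0,0],
    [0.1,0,0,0,0,0,0],
    [0.1,0,0,0.03,0,0,0],
    [0,0,0,0.05,0,0,0],
    [0,0,0,0.06,0,0,0],
    [0,0.02,-0.0164,0,0,0,0],
    [0,0.045,-0.04,0,0,0,0],
    [0,0.045,-0.04,0,0,0,0],
    [0,0.045,-0.04,0,0,0,0],
    [0,0.045,-0.04,0,0,0,0],
    [0,0.035,-0.02,0,0,0,0]
  ]
}}

```text
time_s: 13.85
position: [0.6586, 0.1616, 0.1475]
tcp_rot: [[0.001, 1.0, 0.0], [1.0, -0.001, -0.0], [-0.0, 0.0, -1.0]]
force: [0.1, 0.5, -0.1]
opening: 0.999
```

Request:
{"api": "play_rows", "payload": {
  "targets": [
    [0,0,0,0,0,0,0],
    [0,0,0,-0.04,0,0,0],
    [0,0,0,-0.02,0,0,0],
    [0,0,0,0,0,0,0]
  ]
}}

```text
time_s: 14.35
position: [0.6543, 0.1649, 0.0856]
tcp_rot: [[-0.003, 1.0, -0.006], [1.0, 0.003, -0.0], [-0.0, -0.006, -1.0]]
force: [0.1, 0.3, -0.3]
opening: 1.001
```

```bash
python3 - <<'E'
from h import *
print(bot.read_state()["position"].round(4))
a=crop("scene",np.array([.657,.165,.06]),33,9,0)
b=crop("scene",np.array([.425,.31,.02]),33,6,0)
cv2.imwrite("pics/d4.png",np.hstack([a[:594],cv2.copyMakeBorder(b[:,100:300],0,594-396,0,0,0)]))
E
```

```text
[0.6543 0.1649 0.0856]
scene origin 317 173 scale 9
scene origin 290 120 scale 6
```

View pics/d4.png

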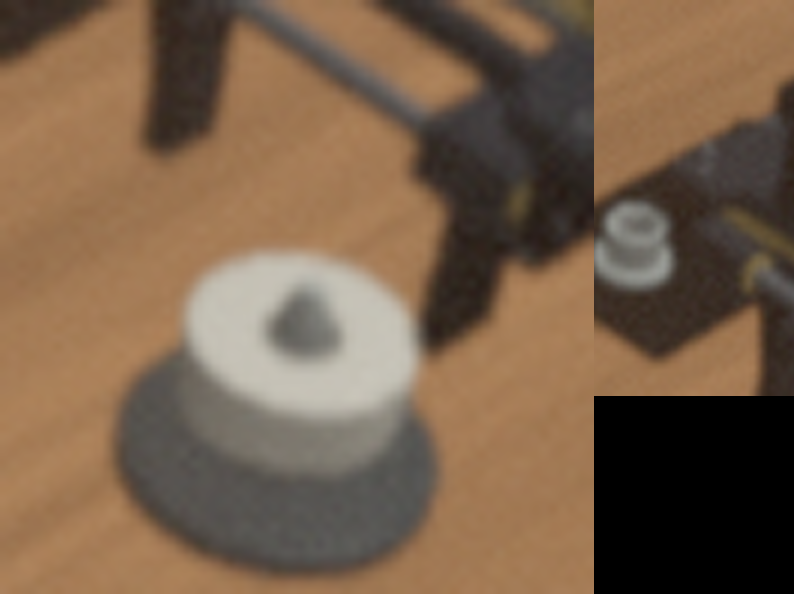

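The full wheel sits on the post, top centre at crop (303,332), between the jaws. The flange is undisturbed. I'll go down and grip.

Request:
{"api": "play_rows", "payload": {
  "targets": [
    [0,0,0,-0.02,0,0,0],
    [0,0,0,-0.02,0,0,0],
    [0,0,0,-0.01,0,0,0],
    [0,0,0,-0.006,0,0,0],
    [0,0,0,0,0,0,0],
    [0.2,0,0,0,0,0,0],
    [0.3,0,0,0,0,0,0],
    [0.5,0,0,0,0,0,0],
    [0.5,0,0,0,0,0,0],
    [0.5,0,0,0,0,0,0],
    [0.5,0,0,0,0,0,0]
  ]
}}

```text
time_s: 15.82
position: [0.6572, 0.1644, 0.0322]
tcp_rot: [[-0.002, 1.0, 0.001], [1.0, 0.002, 0.0], [0.0, 0.001, -1.0]]
force: [-0.6, 0.7, 3.4]
opening: 0.713
```

Request:
{"api": "play_rows", "payload": {
  "targets": [
    [0.5,0,0,0.005,0,0,0],
    [0.5,0,0,0.02,0,0,0],
    [0.5,0,0,0.04,0,0,0],
    [0.5,0,0,0.035,0,0,0],
    [0.5,-0.0207,-0.0176,0,0,0,0],
    [0.5,-0.04,-0.04,0,0,0,0],
    [0.5,-0.045,-0.04,0,0,0,0],
    [0.5,-0.045,-0.04,0,0,0,0],
    [0.5,-0.025,-0.025,0,0,0,0],
    [0.5,-0.015,-0.015,0,0,0,0],
    [0.5,0,0,0,0,0,0],
    [0.5,0,0,0,0,0,0]
  ]
}}

```text
time_s: 17.32
position: [0.4674, -0.0133, 0.1325]
tcp_rot: [[-0.002, 1.0, 0.002], [1.0, 0.002, -0.0], [-0.0, 0.002, -1.0]]
force: [0.4, -0.6, -1.2]
opening: 0.716
```

```bash
python3 - <<'E'
from h import *
s=bot.read_state();print(s["position"].round(4),s["force"].round(2))
cv2.imwrite("pics/d5.png",crop("scene",np.array([.466,-.013,.09]),33,9,0))
E
```

```text
[ 0.4674 -0.0133  0.1325] [ 0.38 -0.64 -1.22]
scene origin 211 151 scale 9
```

View pics/d5.png

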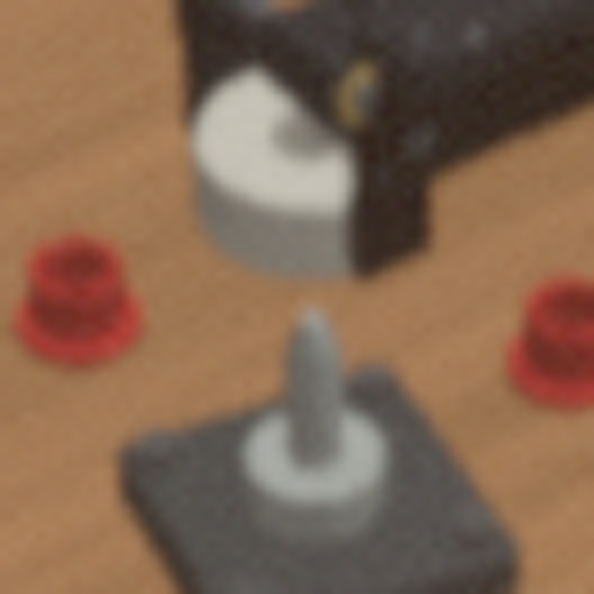

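The wheel is held level above the bare arbor, whose tip is at crop (313,308), and its bore lines up within what I can see. I'll lower it in stages and watch the force.

Request:
{"api": "play_rows", "payload": {
  "targets": [
    [0.5,0,0,-0.02,0,0,0],
    [0.5,0,0,-0.015,0,0,0],
    [0.5,0,0,-0.005,0,0,0],
    [0.5,0,0,-0.005,0,0,0],
    [0.5,0,0,-0.005,0,0,0],
    [0.5,0,0,-0.005,0,0,0],
    [0.5,0,0,0,0,0,0]
  ]
}}

```text
time_s: 18.25
position: [0.466, -0.0132, 0.0765]
tcp_rot: [[-0.002, 1.0, -0.001], [1.0, 0.002, 0.0], [0.0, -0.001, -1.0]]
force: [-0.2, 0.2, -1.1]
opening: 0.715
```

Request:
{"api": "play_rows", "payload": {
  "targets": [
    [0.5,0,0,-0.01,0,0,0],
    [0.5,0,0,-0.01,0,0,0],
    [0.5,0,0,-0.007,0,0,0],
    [0.5,0,0,-0.003,0,0,0],
    [0.5,0,0,-0.002,0,0,0],
    [0.5,0,0,-0.0008,0,0,0],
    [0.5,0,0,0,0,0,0],
    [0.5,0,0,0,0,0,0]
  ]
}}

```text
time_s: 19.25
position: [0.4662, -0.0133, 0.0442]
tcp_rot: [[-0.002, 1.0, 0.0], [1.0, 0.002, -0.0], [-0.0, 0.0, -1.0]]
force: [-0.9, 0.8, 1.1]
opening: 0.72
```

Request:
{"api": "play_rows", "payload": {
  "targets": [
    [0.5,0,0,-0.0006,0,0,0],
    [0.5,0,0,0,0,0,0],
    [0.5,0,0,0,0,0,0]
  ]
}}

```text
time_s: 19.62
position: [0.4662, -0.0133, 0.0441]
tcp_rot: [[-0.002, 1.0, 0.001], [1.0, 0.002, -0.0], [-0.0, 0.001, -1.0]]
force: [-1.7, -0.2, 6.6]
opening: 0.716
```

Request:
{"api": "play_rows", "payload": {
  "targets": [
    [0.2,0,0,0,0,0,0],
    [0.1,0,0,0,0,0,0],
    [0,0,0,0,0,0,0],
    [0,0,0,0.02,0,0,0],
    [0,0,0,0.04,0,0,0],
    [0,0,0,0.044,0,0,0],
    [0,-0.0053,0.034,0,0,0,0],
    [0,-0.007,0.049,0,0,0,0],
    [0,-0.008,0.056,0,0,0,0],
    [0,-0.008,0.056,0,0,0,0],
    [0.1,-0.007,0.049,0,0,0,0],
    [0.2,-0.005,0.034,0,0,0,0]
  ]
}}

```text
time_s: 21.12
position: [0.4251, 0.2668, 0.1472]
tcp_rot: [[-0.004, 1.0, -0.0], [1.0, 0.004, 0.0], [0.0, -0.0, -1.0]]
force: [0.9, -0.1, 1.3]
opening: 0.867
```

```bash
python3 - <<'E'
from h import *
a=crop("scene",np.array([.466,-.013,.06]),25,8,0)
b=crop("scene",np.array([.425,.31,.03]),33,6,0)
cv2.imwrite("pics/d6.png",np.hstack([a[:396],b]))
E
```

```text
scene origin 219 169 scale 8
scene origin 290 118 scale 6
```

View pics/d6.png

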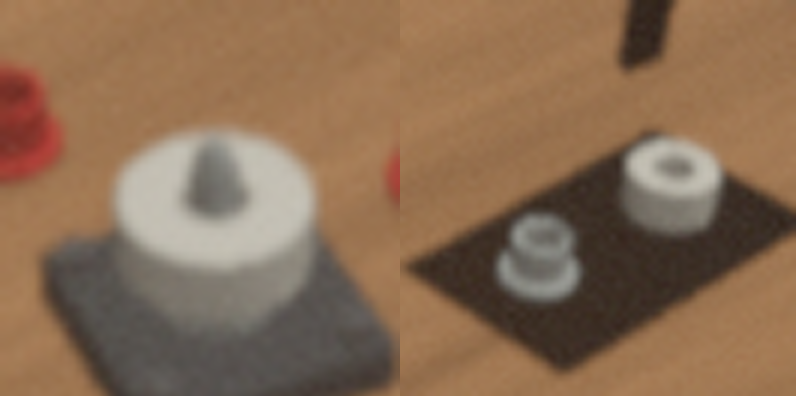

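The full wheel lies flat and centred on the arbor at crop (215,200). The flange (540,255) and worn wheel (672,185) are upright on the mat. Next I'll fetch the flange.

Request:
{"api": "play_rows", "payload": {
  "targets": [
    [0.2,0,0,-0.04,0,0,0],
    [0.2,0,0,-0.05,0,0,0],
    [0.2,0,0,-0.03,0,0,0],
    [0.2,0,0,-0.01,0,0,0],
    [0.2,0,0,-0.004,0,0,0],
    [0.5,0,0,0,0,0,0],
    [0.7,0,0,0,0,0,0],
    [0.9,0,0,0,0,0,0],
    [0.9,0,0,0,0,0,0],
    [0.9,0,0,0,0,0,0],
    [0.9,0,0,0,0,0,0]
  ]
}}

```text
time_s: 22.6
position: [0.4259, 0.2648, 0.0136]
tcp_rot: [[-0.002, 1.0, 0.0], [1.0, 0.002, 0.0], [0.0, 0.0, -1.0]]
force: [-0.6, 0.7, 4.0]
opening: 0.327
```

Request:
{"api": "play_rows", "payload": {
  "targets": [
    [0.9,0,0,0.01,0,0,0],
    [0.9,0,0,0.04,0,0,0],
    [0.9,0,0,0.05,0,0,0],
    [0.9,0,0,0.034,0,0,0],
    [0.9,0.005,-0.034,0,0,0,0],
    [0.9,0.007,-0.049,0,0,0,0],
    [0.9,0.008,-0.056,0,0,0,0],
    [0.9,0.008,-0.056,0,0,0,0],
    [0.9,0.007,-0.049,0,0,0,0],
    [0.9,0.0053,-0.034,0,0,0,0],
    [0.9,0,0,0,0,0,0],
    [0.9,0,0,0,0,0,0]
  ]
}}

```text
time_s: 24.1
position: [0.4654, -0.0127, 0.1474]
tcp_rot: [[-0.002, 1.0, -0.001], [1.0, 0.002, 0.001], [0.001, -0.001, -1.0]]
force: [0.7, 0.8, -1.3]
opening: 0.328
```

```bash
python3 - <<'E'
from h import *
s=bot.read_state();print(s["position"].round(4),s["force"].round(2))
cv2.imwrite("pics/d7.png",crop("scene",np.array([.466,-.013,.10]),33,9,0))
E
```

```text
[ 0.4654 -0.0127  0.1474] [ 0.7   0.8  -1.31]
scene origin 211 148 scale 9
```

View pics/d7.png

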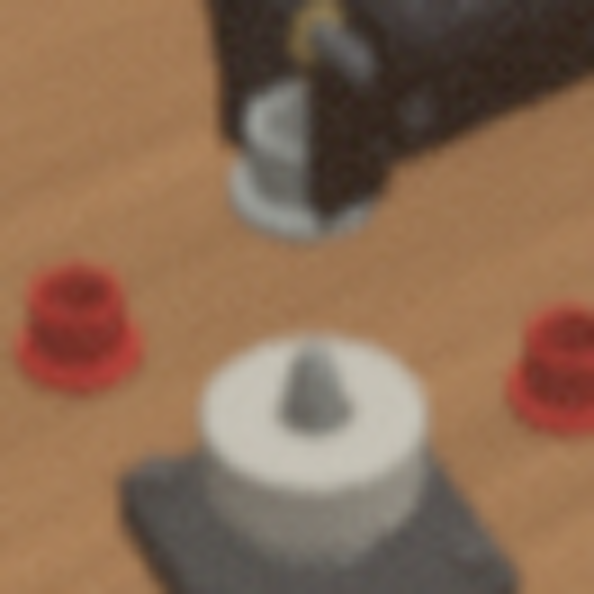

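The flange is held level and boss up over the shaft, plate centre about (304,190), tip (315,345). I'll lower it.

Request:
{"api": "play_rows", "payload": {
  "targets": [
    [0.9,0,0,-0.03,0,0,0],
    [0.9,0,0,-0.015,0,0,0],
    [0.9,0,0,-0.006,0,0,0],
    [0.9,0,0,-0.006,0,0,0],
    [0.9,0,0,-0.006,0,0,0],
    [0.9,0,0,-0.005,0,0,0],
    [0.9,0,0,-0.003,0,0,0],
    [0.9,0,0,-0.002,0,0,0],
    [0.9,0,0,-0.001,0,0,0],
    [0.9,0,0,-0.0008,0,0,0],
    [0.9,0,0,0,0,0,0],
    [0.9,0,0,0,0,0,0]
  ]
}}

```text
time_s: 25.65
position: [0.4662, -0.0133, 0.0726]
tcp_rot: [[-0.002, 1.0, 0.0], [1.0, 0.002, -0.0], [-0.0, 0.0, -1.0]]
force: [1.0, 0.2, 0.1]
opening: 0.323
```

Request:
{"api": "play_rows", "payload": {
  "targets": [
    [0.9,0,0,-0.0006,0,0,0],
    [0.9,0,0,0,0,0,0],
    [0.9,0,0,0,0,0,0]
  ]
}}

```text
time_s: 26.02
position: [0.4662, -0.0133, 0.0725]
tcp_rot: [[-0.002, 1.0, 0.0], [1.0, 0.002, -0.0], [-0.0, 0.0, -1.0]]
force: [-0.8, -0.2, 5.4]
opening: 0.325
```

Request:
{"api": "play_rows", "payload": {
  "targets": [
    [0.6,0,0,0,0,0,0],
    [0.4,0,0,0,0,0,0],
    [0.2,0,0,0,0,0,0],
    [0.1,0,0,0.035,0,0,0],
    [0.1,0,0,0.0406,0,0,0],
    [0.1,-0.0043,0.044,0,0,0,0],
    [0.1,-0.007,0.06,0,0,0,0],
    [0.1,-0.007,0.06,0,0,0,0],
    [0.1,-0.007,0.06,0,0,0,0],
    [0.1,-0.007,0.06,0,0,0,0],
    [0.1,-0.007,0.055,0,0,0,0],
    [0.1,-0.005,0.035,0,0,0,0]
  ]
}}

```text
time_s: 27.52
position: [0.421, 0.3633, 0.1473]
tcp_rot: [[-0.004, 1.0, 0.0], [1.0, 0.004, 0.0], [0.0, 0.0, -1.0]]
force: [0.1, -0.5, -0.7]
opening: 0.897
```

Request:
{"api": "play_rows", "payload": {
  "targets": [
    [0.1,0,0,-0.04,0,0,0],
    [0.1,0,0,-0.05,0,0,0],
    [0.1,0,0,-0.035,0,0,0],
    [0.1,0,0,-0.01,0,0,0],
    [0.1,0,0,-0.004,0,0,0],
    [0.3,0,0,0,0,0,0],
    [0.5,0,0,0,0,0,0],
    [0.7,0,0,0,0,0,0],
    [0.7,0,0,0,0,0,0],
    [0.7,0,0,0,0,0,0],
    [0.7,0,0,0,0,0,0]
  ]
}}

```text
time_s: 28.9
position: [0.4221, 0.3609, 0.0091]
tcp_rot: [[-0.002, 1.0, 0.001], [1.0, 0.002, 0.0], [0.0, 0.001, -1.0]]
force: [-0.4, -0.2, 6.4]
opening: 0.54
```

Request:
{"api": "play_rows", "payload": {
  "targets": [
    [0.7,0,0,0.01,0,0,0],
    [0.7,0,0,0.04,0,0,0],
    [0.7,0,0,0.04,0,0,0],
    [0.7,0,0,0.03,0,0,0],
    [0.7,0.02,-0.0164,0,0,0,0],
    [0.7,0.045,-0.04,0,0,0,0],
    [0.7,0.045,-0.04,0,0,0,0],
    [0.7,0.045,-0.04,0,0,0,0],
    [0.7,0.045,-0.04,0,0,0,0],
    [0.7,0.035,-0.02,0,0,0,0],
    [0.7,0,0,0,0,0,0],
    [0.7,0,0,0,0,0,0]
  ]
}}

```text
time_s: 30.4
position: [0.6553, 0.1645, 0.128]
tcp_rot: [[-0.002, 1.0, -0.003], [1.0, 0.002, 0.0], [0.0, -0.003, -1.0]]
force: [0.6, -0.2, -1.1]
opening: 0.54
```

```bash
python3 - <<'E'
from h import *
s=bot.read_state();print(s["position"].round(4),s["force"].round(2))
a=crop("scene",np.array([.656,.165,.07]),33,9,0)
b=crop("scene",np.array([.466,-.013,.06]),25,8,0)
cv2.imwrite("pics/d8.png",np.hstack([a,cv2.copyMakeBorder(b[:,100:300],0,194,0,0,0)]))
E
```

```text
[0.6553 0.1645 0.128 ] [ 0.56 -0.19 -1.14]
scene origin 317 170 scale 9
scene origin 219 169 scale 8
```

View pics/d8.png

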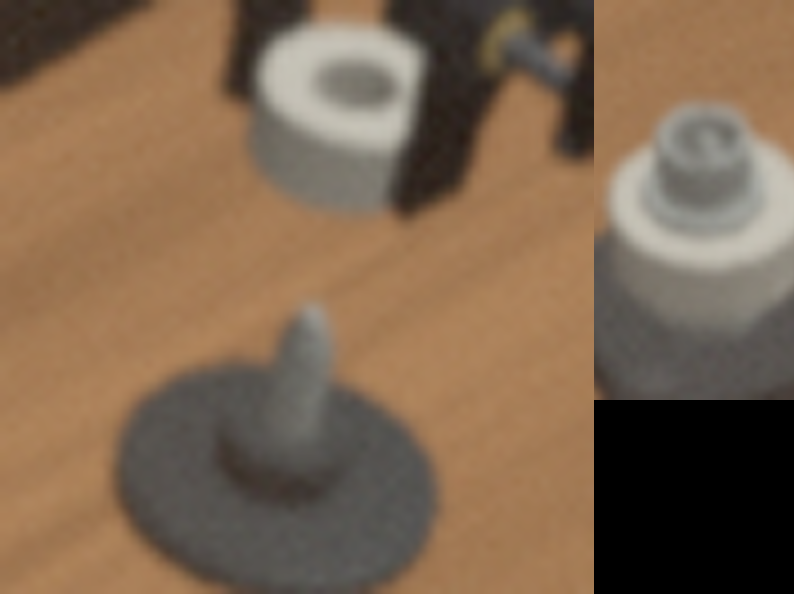

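The flange sits flat, boss up, on the full wheel. The worn wheel's bore (357,83) lines up with the post axis, which runs from (295,430) to (315,308) and extrapolates to about 357. I'll lower it.

Request:
{"api": "play_rows", "payload": {
  "targets": [
    [0.7,0,0,-0.03,0,0,0],
    [0.7,0,0,-0.02,0,0,0],
    [0.7,0,0,-0.006,0,0,0],
    [0.7,0,0,-0.006,0,0,0],
    [0.7,0,0,-0.006,0,0,0],
    [0.7,0,0,-0.006,0,0,0],
    [0.7,0,0,0,0,0,0]
  ]
}}

```text
time_s: 31.38
position: [0.6566, 0.1642, 0.0542]
tcp_rot: [[-0.002, 1.0, -0.001], [1.0, 0.002, -0.0], [-0.0, -0.001, -1.0]]
force: [-0.1, 0.3, -1.8]
opening: 0.54
```

Request:
{"api": "play_rows", "payload": {
  "targets": [
    [0.7,0,0,-0.008,0,0,0],
    [0.7,0,0,-0.007,0,0,0],
    [0.7,0,0,-0.004,0,0,0],
    [0.7,0,0,-0.003,0,0,0],
    [0.7,0,0,-0.001,0,0,0],
    [0.7,0,0,-0.001,0,0,0],
    [0.7,0,0,0,0,0,0],
    [0.7,0,0,0,0,0,0]
  ]
}}

```text
time_s: 32.38
position: [0.6569, 0.1643, 0.0312]
tcp_rot: [[-0.002, 1.0, 0.0], [1.0, 0.002, -0.0], [-0.0, 0.0, -1.0]]
force: [-1.9, -0.9, 4.5]
opening: 0.544
```

Request:
{"api": "play_rows", "payload": {
  "targets": [
    [0.4,0,0,0,0,0,0],
    [0.3,0,0,0,0,0,0],
    [0.1,0,0,0,0,0,0],
    [0.1,0,0,0.03,0,0,0],
    [0,0,0,0.05,0,0,0],
    [0,0,0,0.05,0,0,0],
    [0,-0.03,0.05,0.01,0,0,0],
    [0,-0.03,0.05,0.01,0,0,0],
    [0,-0.03,0.05,0,0,0,0],
    [0,-0.03,0.05,0,0,0,0],
    [0,0,0,0,0,0,0],
    [0,0,0,0,0,0,0]
  ]
}}

```text
time_s: 33.88
position: [0.537, 0.3643, 0.1804]
tcp_rot: [[-0.003, 1.0, 0.001], [1.0, 0.003, -0.001], [-0.001, 0.001, -1.0]]
force: [0.3, 0.9, -0.3]
opening: 0.999
```

```bash
python3 - <<'E'
from h import *
a=crop("scene",np.array([.6,.1,.03]),75,5,0)[:600,:600]
im=bot.capture("top")
b=cv2.resize(im[130:260,180:380],None,fx=2.5,fy=2.5,interpolation=cv2.INTER_CUBIC)
a=cv2.resize(crop("scene",np.array([.52,.05,.05]),70,5,0)[:400],(350*2,400))if 0 else a
cv2.imwrite("pics/d9.png",np.vstack([cv2.resize(a,(500,500))[60:335],b[:,:500]])[:600])
E
```

```text
scene origin 238 138 scale 5
```

View pics/d9.png

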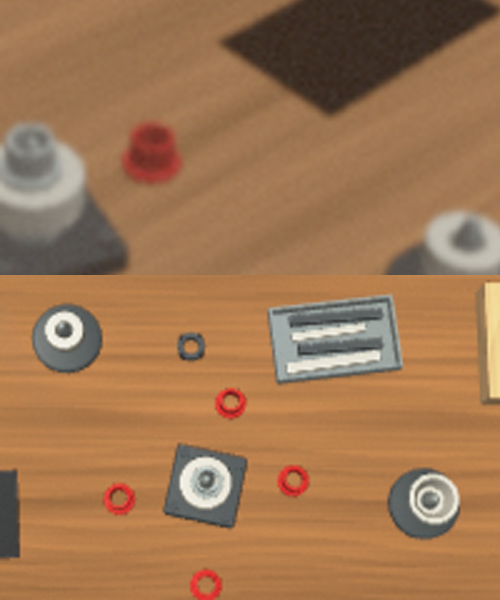

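Both views show the full wheel with the flange on the arbor at (205,480), the worn wheel flat on the post at (64,330), the mat empty and the other parts in place. Handing in.

```bash
python3 -c "
from rig import bot
print(bot.hand_in())"
```

```text
the job is handed in; nothing more can be done
None
```

The swap is done and handed in at about 34 s of robot time, against the 141 s limit. The order was:

1. I laid the flange on the mat, then the worn wheel beside it.
2. I lowered the full-size wheel onto the arbor and put the flange back on it, boss up.
3. I lowered the worn wheel onto the post the full-size one came from.

**Seating:** each part was lowered until I felt it touch (about 3–7 N) and only then released. The touch heights matched the seat heights to within about 1 mm.

**Last picture:** the full wheel and flange are level on the arbor, the worn wheel is flat on the post, and the mat is empty. The cup wheel, nut, wooden block and red look-alikes are where they started, and the gripper is clear. The compound bar was outside that last crop, but the arm never went near it.

**Disagreements:**
- The two cameras differed by about 3 mm on the arbor's x position and 5 mm on the post's. I used a value in between, and all three parts slid onto their shafts without noticeable side force.
- Two of the pictures I viewed were over the 800 x 600 size limit (1200 x 600 and 640 x 640).

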